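# Lever the clipped cover off a power unit

### The arm

A 6-joint arm with a two-finger parallel gripper is mounted at the origin on a cart in front of the work surface, level with it; the furniture and walls round the work are solid. World frame = base frame: x ahead of the robot, y to its left, z up, the work surface at z = 0. Lengths are in m, angles in rad, forces in N, time in s.
With the tool pointing down it reaches from about 0.35 to 1 m from the base axis. Payload 7.1 kg.
Tool frame: the origin (TCP) lies between the finger pads; the fingertips stand 14 mm ahead of it and the grasp point (between the pads) lies 5 mm behind it (robot.tip_reach is the distance from the TCP to the fingertips, in m); z points along the fingers, y is the line along which they close (so a half turn about z gives the same grasp; the last joint's range is limited). The gripper opens to 85 mm and grips with 20 to 120 N. Pads are 22 mm wide; open, the fingers measure 114 mm over their backs; the gripper's body (76 mm by 85 mm) begins 54 mm behind the grasp point. The pads swing forward as they close: fully open they stand 13 mm farther back than shut.
Start: joints at [1.319, 0.423, 1.63, -0, 1.089, -0.019], TCP at [0.144, 0.608, 0.245] pointing down, gripper open.
Joint ranges: [-3, 3], [-0.9, 2.11], [0.09, 2.58], [-1.31, 4.45], [0.11, 2.69], [-2.54, 2.54]. Speed limits (rad/s): [2.39, 2.39, 3.01, 3.14, 3.14, 3.14].

### API

Orientations are given as a unit quaternion [x, y, z, w].
In Python, from rig import robot, eoat, readout, eyes, close_job gives the robot as it stands. Calls block until the motion is done:
- robot.movep(position, orientation): joint-space move of the TCP to a pose.
- robot.move_linear(position, speed=0.15, orientation=None): straight line of the TCP; orientation=None keeps the orientation; speed is the mean speed in m/s.
- robot.move_joints(angles): joint-space move.
- eoat.command_gripper(opening, force=None): finger opening in m; force is the grip in N (None keeps the last); returns when the fingers have stopped.
- robot.wait(seconds).
- robot.inverse_kinematics(position, orientation): joint angles nearest the present ones, or None.
- readout.state(): the state.
- eyes.grab_frame(name): name is "scene" or "top"; returns (picture, depth): 400x640x3 uint8, red, green, blue; 400x640 float32, m along the optical axis (not along the pixel's ray), 0 where there is no reading.
- eyes.calibration(name): a dict with "fx", "fy", "cx", "cy" (pixels), "R" (3x3) and "t" (3): a world point X has camera coordinates R X + t. Camera axes: x right, y down, z forward; pixel columns grow to the right and rows downward; lengths in m; the calibration is good to about 2 mm. A picture is of the moment at which its call begins. calibration takes no time and is no camera call.
A pose or a line that the arm cannot do raises robot.MotionError and nothing moves.
- close_job(): hands the job in; it is judged then, once.
The state is a dict: "clock": time; "joint_positions": joint angles; "qvel": joint speeds; "tau": joint torques, N m; "tcp_pos": TCP position; "orientation": TCP orientation; "contact_force": force on the tool from outside, world axes, zero at the start; "moment": the same for the moment, N m; "grip_width": finger opening in m; "grasp_force": force on a finger pad.
Only numpy, scipy, OpenCV 4.12 (cv2) and the standard library are available. Lean on these libraries where they do the work, as an engineer would, in place of code of your own. Each camera call takes 0.05 s, during which the arm holds its last target. There are 200 camera calls.

### The job

The finned cover of the aluminium power unit in the grey cradle is held tight by two spring clips. Lever it loose with the pry bar over the cradle's round fulcrum rod, the blade under the cover's front tab and not rammed against the unit. Ease off as soon as it snaps free, so that it is not tipped up steeply, lay the bar down on the open bench, and set the cover, fins up, in the middle of the grey mat. Leave the other tools and parts where they lie.

Things in the scene. Friction and masses are not known exactly. Their poses are not given: they have to be found in the camera images.
- bar_grip (a point): Pry bar, 180 mm long, 0.18 kg, loose on the bench. Point: middle of its black rubber handle (94 x 24 mm, 16 mm high), 8 mm above the bench. x runs along the bar to the blade's tip, z up as it lies, y across. The handle is taken across its 24 mm. The steel blade (last 34 mm, 24 mm wide, 4 mm thick, in the handle's middle plane) ends 132 mm from this point.
- bar_tip (a point): Middle of the end of the pry bar's blade, same axes as bar_grip, 132 mm from it.
- cradle: Grey base plate 214 x 132 x 12 mm, fixed, carrying the unit and, on two slotted pillars (92 mm apart, 101 mm high), the fulcrum rod. Origin on the bench under the unit's centre; x from front to rear, z up. The steel rod, 12 mm thick, lies along y at x = -102 mm, 32 mm in front of the unit. It is clamped somewhere in the slots, its top 78 to 93 mm above the bench: feel for it.
- unit: Open-topped aluminium unit bolted on the cradle, 140 x 90 x 80 mm, walls 3 mm, rim 92 mm above the bench. Origin under its centre, 12 mm above the bench; axes as the cradle's. Its front wall is at x = -70 mm. The blade gets under the tab only with the handle raised 20 to 30 degrees: over the rod, down under the tab, up to the wall. The lower the rod, the farther down the handle must go.
- cover: Aluminium cover, flange 140 x 94 x 6 mm, 0.32 kg, clipped on the unit, with 8 mm ribs below it inside the unit's walls. Origin: centre of the flange's underside; x from front to rear, z up. Two spring clips (rolled heads at x = -35, y = +-49 mm, tops 11 mm above it) grip its long edges. Lifting the tab takes 20 to 45 N at first; 6 mm up it snaps past the clips and rests loose on them, the tab about 10 mm up (tilt 0.07 rad).
- cover_tab (a point): Middle of the front lower edge of the cover's pry tab: 44 mm wide, 6 mm thick, overhanging the unit's front wall by 13 mm; 83 mm in front of the cover's origin, 92 mm above the bench when closed; axes as the cover's.
- cover_grip (a point): Middle of the cover's dark finned heat sink, 24 mm above the cover's origin, axes as the cover's. The fins run 110 mm along x (50 mm to the front of this point, 60 to the rear), are 40 mm wide over the outer ones (grasp across these) and end 12 mm above this point. When the cover lies on the mat this point is 36 mm above the bench.
- mat: Grey mat 220 x 150 x 4 mm, fixed flat on the bench; origin under its centre, x along the 220 mm side.
- cross_driver: Bystander: hand screwdriver with red handle, 190 mm long, 26 mm thick, loose; origin at its middle on the bench. Not to be moved.
- tape_pcb: Bystander: roll of tape, 66 mm across, 18 mm high, loose; not to be moved.
- bracket_1: Bystander: U-shaped sheet bracket, 49 x 96 x 18 mm, loose; not to be moved.

How it is judged:
By the outcome, as a careful person would: the job done as asked, in the order asked, and still so for the second after the job is handed in, with the robot touching nothing.
It also fails if it takes over 69 s, if anything falls off the work surface, if the arm or the gripper's body presses on something with over 40 N, if the wrist force passes 120 N, or if a joint passes its speed limit or range.

## Working session

There is one attempt and no reset: what is moved stays moved. The work goes in short steps, each a Python script; the robot and the scene stay as the last script left them, time stands still between calls to the robot, and variables do not carry over. Pictures are saved under pics/ and viewed, at most 12 in all, crops included, and the job is handed in when it is done.

```bash
ls; mkdir -p pics; python3 - <<'E'
from rig import robot,eoat,readout,eyes
import cv2,numpy as np
for n in("scene","top"):
    p,d=eyes.grab_frame(n); cv2.imwrite(f"pics/{n}0.png",p[:,:,::-1]); np.save(f"{n}0.npy",d)
    print(n,eyes.calibration(n))
s=readout.state();print(s)
E
```

```text
pics
scene {'fx': 498.7971839090639, 'fy': 498.7971839090639, 'cx': 315.3817808999803, 'cy': 200.3661969881275, 'R': array([[ 9.01876745e-01, -4.31993150e-01, -5.05096517e-04],
       [-2.11904821e-01, -4.41376478e-01, -8.71942172e-01],
       [ 3.76450108e-01,  7.86491400e-01, -4.89608612e-01]]), 't': array([-0.59996702,  0.1425071 ,  0.89841895])}
top {'fx': 392.5812054446954, 'fy': 392.5812054446954, 'cx': 317.26693181026025, 'cy': 199.41148865997843, 'R': array([[-0.02418684, -0.99966261, -0.00946854],
       [-0.98329934,  0.02549774, -0.18020065],
       [ 0.18038128,  0.00495193, -0.9835843 ]]), 't': array([-0.14153662,  0.57764233,  0.83738904])}
{'clock': 0.1, 'joint_positions': array([ 1.31899149e+00,  4.23753373e-01,  1.63064288e+00,  8.98936276e-06,
        1.08856448e+00, -1.89910253e-02]), 'qvel': array([-1.26303103e-03, -1.38689810e-03, -2.89298220e-03,  5.67487043e-05,
        1.78344665e-03, -4.19118419e-04]), 'tau': array([ 7.21560500e-04, -5.58423007e+01, -2.82444853e+01,  1.10453116e-04,
        3.00325119e-03, -6.82667235e-06]), 'tcp_pos': array([0.14404508, 0.60767977, 0.24461878]), 'orientation': array([ 1.16146233e-01,  9.93231889e-01, -6.77241773e-04, -9.62790829e-05]), 'contact_force': array([ 0.18842916, -0.38353893, -0.13507074]), 'moment': array([ 0.00168059,  0.0171725 , -0.04107711]), 'grasp_force': 0.0, 'grip_width': 0.08527657104936681}
```

View pics/scene0.png

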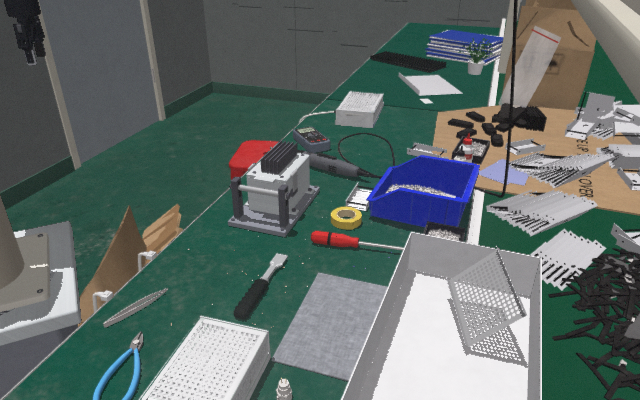

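View pics/top0.png

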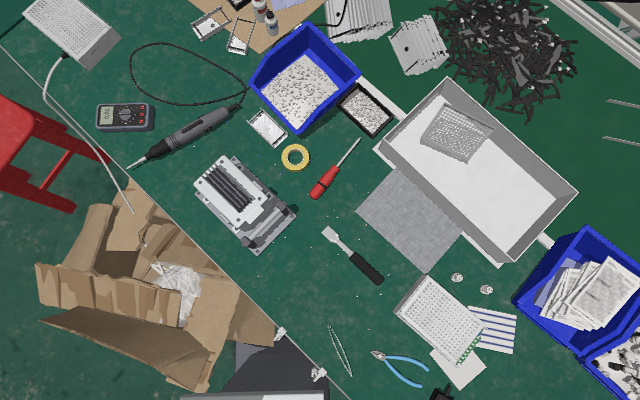

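The scene view shows the cradle (275,190), the bar with its handle at (252,297) and blade at (278,262), and the mat at (330,325). In the top view the cradle is at (243,205) with the rod side toward (275,235). The bar runs from (380,282) to the tip at (325,230). The mat is at (410,220), partly hidden by the tray. Next I'll take measurements.

```bash
cat > h.py <<'E'
import numpy as np,cv2
from rig import robot,eoat,readout,eyes
def cloud(n,d):
    c=eyes.calibration(n);v,u=np.mgrid[:400,:640]
    P=np.stack([(u-c['cx'])/c['fx']*d,(v-c['cy'])/c['fy']*d,d],-1)-c['t']
    return P@c['R']
def proj(n,X):
    c=eyes.calibration(n);q=np.asarray(X)@c['R'].T+c['t']
    return np.stack([q[...,0]/q[...,2]*c['fx']+c['cx'],q[...,1]/q[...,2]*c['fy']+c['cy']],-1)
E
python3 - <<'E'
from h import *
p=cv2.imread('pics/top0.png');W=cloud('top',np.load('top0.npy'))
hsv=cv2.cvtColor(p,cv2.COLOR_BGR2HSV)
def roi(u0,u1,v0,v1):
    m=np.zeros((400,640),bool);m[v0:v1,u0:u1]=1;return m
def rect(m,name):
    q=W[m][:,:2];r=cv2.minAreaRect((q*1000).astype(np.float32));print(name,m.sum(),r,'z',np.percentile(W[m][:,2],[5,50,95]).round(4))
gray=hsv[...,1]<60
green=(hsv[...,1]>90)&(hsv[...,0]>60)&(hsv[...,0]<95)
print('bench z',[W[v,u].round(4) for u,v in[(330,170),(300,260),(330,290),(400,300)]])
rect(roi(310,390,222,290)&(hsv[...,2]<60)&(W[...,2]>.008),'handle')
rect(roi(318,392,222,290)&~green&(W[...,2]>.004),'bar')
rect(roi(350,470,160,280)&gray&(W[...,2]<.012)&(W[...,2]>-.004),'mat')
rect(roi(185,300,145,260)&(W[...,2]>.108)&(W[...,2]<.14),'fins')
rect(roi(185,300,145,260)&(W[...,2]>.094)&(W[...,2]<.102),'flange')
rect(roi(185,300,145,260)&(W[...,2]>.006)&(W[...,2]<.018),'plate')
c=cv2.resize(p[140:290,180:480],None,fx=2.66,fy=2.66,interpolation=cv2.INTER_CUBIC);cv2.imwrite('pics/c1.png',c)
E
```

```text
bench z [array([ 0.6499, -0.1878,  0.0207]), array([ 0.4408, -0.1118, -0.0018]), array([ 0.3708, -0.1798,  0.0009]), array([ 0.3447, -0.3391,  0.0004])]
handle 419 ((424.92669677734375, -237.13677978515625), (142.51869201660156, 61.52062225341797), 75.10082244873047) z [0.0113 0.015  0.018 ]
bar 830 ((455.1005859375, -243.56886291503906), (161.99327087402344, 145.84954833984375), 87.1025161743164) z [0.0045 0.013  0.0175]
mat 7788 ((533.1625366210938, -375.0252685546875), (282.3990783691406, 292.1337890625), 86.21617889404297) z [0.0009 0.004  0.0075]
fins 428 ((593.5537109375, 34.69496154785156), (110.49915313720703, 39.36429214477539), 44.37355041503906) z [0.1128 0.1276 0.1301]
flange 2290 ((574.8472290039062, 16.380264282226562), (182.88894653320312, 119.0244369506836), 44.78547286987305) z [0.0958 0.0984 0.1014]
plate 1826 ((602.1858520507812, -13.375701904296875), (214.5631866455078, 300.04931640625), 45.09687805175781) z [0.0091 0.0122 0.0167]
```

View pics/c1.png

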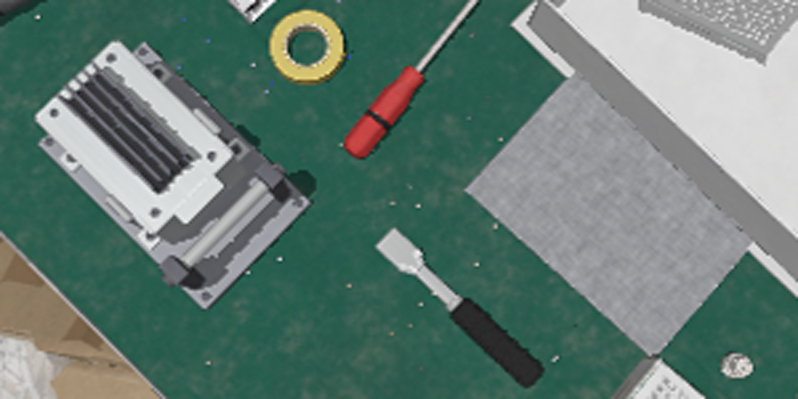

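The crop shows the cover's tab facing the rod, which lies between black pillars at crop (270,185) and (180,270). The bar's blade tip is at (388,240) and the handle's end at (530,380). The mat corners are at (578,75), (468,190), (655,355) and (752,243). I'll fit precise poses and overlay the models to check them.

```bash
python3 - <<'E'
from h import *
p=cv2.imread('pics/top0.png');D=np.load('top0.npy');W=cloud('top',D)
hsv=cv2.cvtColor(p,cv2.COLOR_BGR2HSV)
def ray(n,uv,z):
    c=eyes.calibration(n);uv=np.asarray(uv,float);d=np.stack([(uv[:,0]-c['cx'])/c['fx'],(uv[:,1]-c['cy'])/c['fy'],np.ones(len(uv))],-1)@c['R']
    o=-c['R'].T@c['t'];return o+d*((z-o[2])/d[:,2])[:,None]
def big(m,seed=None):
    n,l,s,_=cv2.connectedComponentsWithStats(m.astype(np.uint8),connectivity=4)
    return l==(1+np.argmax(s[1:,4]))
def roi(u0,u1,v0,v1):
    m=np.zeros((400,640),bool);m[v0:v1,u0:u1]=1;return m
def rect(m,z,name,pr=0):
    v,u=np.nonzero(m);q=[]
    for du in(-.5,.5):
        for dv in(-.5,.5):q.append(ray('top',np.stack([u+du,v+dv],-1),z))
    q=np.concatenate(q)[:,:2]*1000
    r=cv2.minAreaRect(q.astype(np.float32));print(name,m.sum(),np.round(r[0],1),np.round(r[1],1),round(r[2],2),'mean',q.mean(0).round(1));return q
V=hsv[...,2].astype(int);S=hsv[...,1]
h=big(roi(335,392,240,292)&(V<60)&(S<110));rect(h,.014,'handle')
b=big(roi(312,392,215,292)&((S<70)));q=rect(b,.01,'bar')
m=big(cv2.morphologyEx((roi(345,480,155,285)&(S<40)&(V>80)&(V<190)&(W[...,2]<.012)).astype(np.uint8),cv2.MORPH_OPEN,np.ones((3,3)))>0);rect(m,.004,'mat')
f=big(roi(185,300,145,260)&(W[...,2]>.112)&(W[...,2]<.14));rect(f,.128,'fins')
g=big(roi(185,300,145,260)&(W[...,2]>.092)&(V>170));rect(g,.098,'flange')
# tray
t=roi(370,520,80,270)&(W[...,2]>.02);print('tray z',np.percentile(W[t][:,2],[50,90,98]))
o=p.copy()
for mm,c in((h,(0,0,255)),(b&~h,(0,255,255)),(m,(255,0,0)),(f,(0,255,0)),(g&~f,(255,0,255))):
    o[mm]=(o[mm]*.5+np.array(c)*.5)
cv2.imwrite('pics/m1.png',cv2.resize(o[140:290,180:480],None,fx=2.66,fy=2.66,interpolation=cv2.INTER_NEAREST))
E
```

```text
handle 419 [ 417.3 -263.9] [94.8 28.2] 44.84 mean [ 417.3 -264.1]
bar 720 [ 449.1 -233.6] [183.5  29.7] 45.51 mean [ 446.9 -235. ]
mat 5737 [ 530.8 -373.9] [223.2 156.1] 45.9 mean [ 528.2 -371.6]
fins 93 [585.9  40.2] [114.3   5.8] 44.29 mean [582.   36.8]
flange 1583 [585.7  27.5] [154.7  94.7] 44.6 mean [578.7  24.1]
tray z [0.05744738 0.08626834 0.11554833]
```

View pics/m1.png

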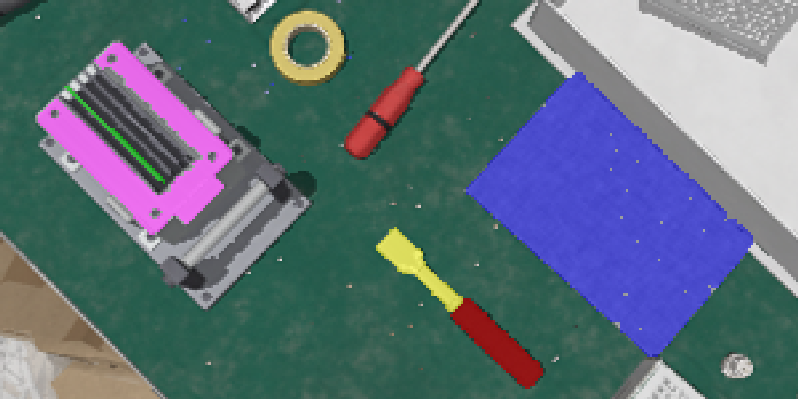

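The masks fit well: all objects are at about 45° yaw. The cradle origin is about (0.590, 0.032), bar_grip (0.418, -0.264) and the mat centre (0.531, -0.374). Next come the IK checks, then picking up the bar.

```bash
cat >> h.py <<'E'
from scipy.spatial.transform import Rotation as Rn
CR=np.array([.5902,.0317,0]);CY=np.radians(44.5)
BG=np.array([.418,-.264]);BY=np.radians(45.2)
MAT=np.array([.5308,-.3739]);MY=np.radians(45.9)
SGN=1     # tool y = SGN * bar y
HZ=.0085   # TCP above the bar's middle plane, bar frame
def quat(yaw,pitch,sgn=None):  # pitch>0: handle raised (x axis dips)
    R=Rn.from_euler('ZY',[yaw,pitch]).as_matrix();s=SGN if sgn is None else sgn
    T=np.stack([s*R[:,0],-s*R[:,1],-R[:,2]],1)
    return Rn.from_matrix(T).as_quat(),R
def barpose(x,z,pitch,y=0.):   # bar tip middle at cradle (x,y,z) -> TCP pose
    q,R=quat(CY,pitch)
    tip=CR+Rn.from_euler('Z',CY).apply([x,y,z])
    return tip+R@np.array([-.132,0,HZ]),q
def st():
    s=readout.state();print('t',round(s['clock'],2),'tcp',s['tcp_pos'].round(4),'F',s['contact_force'].round(1),'M',s['moment'].round(2),'w',round(s['grip_width'],4),'g',round(s['grasp_force'],1));return s
E
python3 - <<'E'
import h; from h import *
for s in(1,-1):
    h.SGN=s
    print(s)
    q,_=quat(BY,0);print('pick',np.round(robot.inverse_kinematics([*BG,.017],q),2))
    for x,z,p in[(-.09,.12,25),(-.075,.075,25),(-.075,.09,0),(-.075,.095,-20),(-.078,.1,-30)]:
        P,q=barpose(x,z,np.radians(p));j=robot.inverse_kinematics(P,q);print(p,P.round(3),None if j is None else j.round(2))
    q,_=quat(CY,0);j=robot.inverse_kinematics([*CR[:2],.122],q);print('cov',None if j is None else j.round(2))
    q,_=quat(MY,0);j=robot.inverse_kinematics([*MAT,.04],q);print('mat',None if j is None else j.round(2))
E
```

```text
1
pick [-0.59  0.63  2.02 -0.    0.5   0.19]
25 [ 0.443 -0.113  0.183] [-0.07  0.41  1.9  -0.36  1.15  0.92]
25 [ 0.454 -0.102  0.138] [-0.05  0.5   1.9  -0.36  1.08  0.97]
0 [ 0.443 -0.113  0.098] [-0.28  0.43  2.08 -0.    0.63  0.52]
-20 [ 0.446 -0.11   0.058] [-0.47  0.52  2.18  0.83  0.46 -0.43]
-30 [ 0.45  -0.106  0.041] [-0.57  0.61  2.21  1.23  0.54 -0.92]
cov [ 0.03  0.54  1.78 -0.    0.82  0.83]
mat [-0.63  0.73  1.66 -0.    0.75  0.14]
-1Traceback (most recent call last):
  File "<stdin>", line 5, in <module>
    return _wrapfunc(a, 'round', decimals=decimals, out=out)
    return _wrapit(obj, method, *args, **kwds)
    result = getattr(arr, method)(*args, **kwds)
TypeError: unsupported operand type(s) for *: 'NoneType' and 'float'
```

```bash
python3 - <<'E'
from h import *
q,_=quat(BY,0)
robot.movep([*BG,.16],q);st()
eoat.command_gripper(.05,60)
robot.move_linear([*BG,.05],.2);robot.move_linear([*BG,.0175],.06);s0=st()
eoat.command_gripper(.0,90);st()
robot.move_linear([*BG,.05],.1);st()
p,d=eyes.grab_frame("scene");cv2.imwrite('pics/g1.png',cv2.resize(p[200:350,180:380,::-1],None,fx=3,fy=3))
E
```

```text
t 3.31 tcp [ 0.4184 -0.2636  0.1601] F [-0.7  1.   0.1] M [ 0.07 -0.01 -0.01] w 0.0852 g 0.0
t 5.14 tcp [ 0.4179 -0.2639  0.0173] F [0.4 0.  0.4] M [-0.   -0.03  0.  ] w 0.0501 g 0.0
t 5.51 tcp [ 0.4182 -0.2642  0.0182] F [-0.7  0.7  5.6] M [ 0.09  0.17 -0.05] w 0.0211 g 88.8
t 5.98 tcp [ 0.4181 -0.2641  0.0503] F [-0.   0.7 -2.2] M [-0.03  0.04 -0.04] w 0.0217 g 88.3
```

View pics/g1.png

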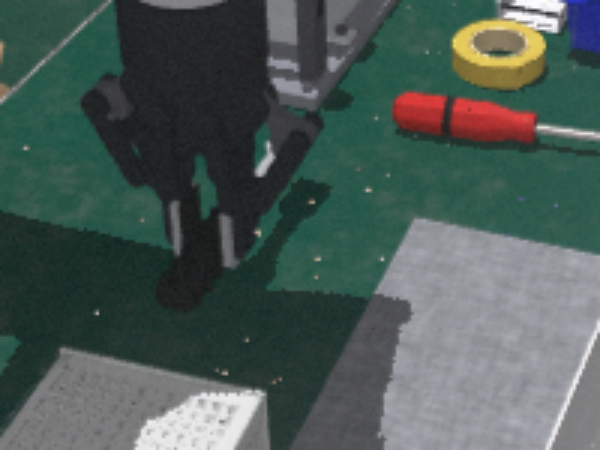

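```bash
sed -i 's/^HZ=.*/HZ=.0100/' h.py; python3 - <<'E'
from h import *
pt=np.radians(28)
robot.move_linear([*BG,.15],.25)
P,q=barpose(-.125,.135,pt);robot.movep(P,q);st()
P,q=barpose(-.091,.112,pt);robot.move_linear(P,.1);robot.wait(.2);s0=st()
p,d=eyes.grab_frame("scene");cv2.imwrite('pics/a1.png',cv2.resize(p[110:260,190:390,::-1],None,fx=3,fy=3))
z=.112
t0=s0['clock']
while z>.070:
    z-=.0015;P,q=barpose(-.091,z,pt);robot.move_linear(P,.04)
    s=readout.state();f=s['contact_force']-s0['contact_force'];m=s['moment']-s0['moment']
    print(round(z,4),round(s['clock'],2),f.round(1),m.round(2))
    if f[2]>3: break
E
```

```text
t 7.3 tcp [ 0.4205 -0.1339  0.2041] F [ 0.4 -0.4 -1.9] M [ 0.23 -0.27  0.03] w 0.0214 g 88.4
t 8.06 tcp [ 0.4454 -0.1106  0.183 ] F [-0.5  0.5 -1. ] M [ 0.24 -0.24 -0.01] w 0.0213 g 88.4
0.1105 8.36 [-0.5 -0.  -0.4] [-0.02 -0.05 -0.01]
0.109 8.61 [ 0.6 -0.5 -0.3] [ 0.02 -0.01  0.01]
0.1075 8.86 [ 0.3 -0.6  0.2] [-0.   -0.02  0.06]
0.106 9.11 [ 1.  -0.2 -1.3] [-0.01 -0.06  0.03]
0.1045 9.36 [ 0.6 -0.3 -1.1] [ 0.03 -0.03  0.01]
0.103 9.61 [ 0.9 -1.2 -1.4] [ 0.01 -0.03 -0.04]
0.1015 9.86 [ 0.7 -1.  -0.1] [-0.01 -0.01 -0.04]
0.1 10.11 [-0.  -1.1 -0.5] [-0.01 -0.05  0.02]
0.0985 10.36 [ 0.5 -1.4 -2.3] [-0.01 -0.02  0.01]
0.097 10.61 [ 0.5  0.1 -0.8] [ 0.03 -0.04 -0.01]
0.0955 10.86 [ 0.2 -0.  -0.4] [0.07 0.02 0.03]
0.094 11.11 [ 0.  -0.4 -1.7] [0.03 0.02 0.02]
0.0925 11.36 [ 0.4 -0.6 -1.7] [-0.   -0.03  0.06]
0.091 11.61 [ 0.6 -0.3 -0.9] [-0.01 -0.   -0.03]
0.0895 11.86 [ 0.5 -0.3 -0.2] [ 0.03 -0.04  0.04]
0.088 12.11 [ 0.1 -0.6 -0.7] [ 0.01  0.04 -0.01]
0.0865 12.36 [ 0.5 -1.4 -1.2] [ 0.04 -0.01  0.05]
0.085 12.61 [ 0.8  0.5 -1. ] [ 0.09 -0.11 -0.03]
0.0835 12.86 [ 0.3 -0.2  1.2] [ 0.09 -0.11  0.01]
0.082 13.11 [ 0.2 -0.4  2.5] [ 0.02 -0.2   0.05]
0.0805 13.36 [ 0.5 -0.7  6.2] [ 0.06 -0.17 -0.02]
```

View pics/a1.png

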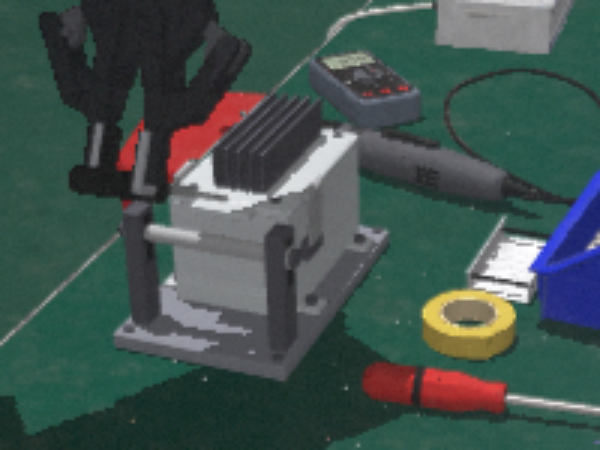

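The picture shows the bar held above the rod, pointing at the tab. I felt the rod at a tip height of about 0.085, so its top is near 0.0885. I'll cross-check that against the stored depth.

```bash
python3 - <<'E'
from h import *
Ri=Rn.from_euler('Z',CY).as_matrix()
for n in('scene','top'):
    W=cloud(n,np.load(n+'0.npy')).reshape(-1,3);L=(W-CR)@Ri
    m=(abs(L[:,1])<.035)&(abs(L[:,0]+.102)<.008)&(L[:,2]>.06)&(L[:,2]<.11)
    print(n,'rod',m.sum(),np.percentile(L[m][:,2],[50,80,95]).round(4),'x',np.median(L[m][:,0]).round(4))
    m=(abs(L[:,1])<.02)&(L[:,0]<-.06)&(L[:,0]>-.095)&(L[:,2]>.091)&(L[:,2]<.105)
    print('tab',m.sum(),np.percentile(L[m][:,0],[0,2,5]).round(4),np.percentile(L[m][:,2],[20,50,90]).round(4))
    m=(abs(L[:,0])<.1)&(abs(L[:,1])<.035)&(L[:,2]>.115)&(L[:,2]<.14)
    print('fins',np.percentile(L[m],[2,98],axis=0).round(4).tolist())
st()
E
```

```text
scene rod 165 [0.0853 0.0874 0.088 ] x -0.1072
tab 140 [-0.0877 -0.0858 -0.0854] [0.0957 0.0971 0.0987]
fins [[-0.0512, -0.022, 0.116], [0.0547, 0.0175, 0.1288]]
top rod 175 [0.087  0.0884 0.0894] x -0.1032
tab 215 [-0.0835 -0.0833 -0.0828] [0.0966 0.0979 0.0998]
fins [[-0.0497, -0.0191, 0.1179], [0.0569, 0.0194, 0.131]]
t 13.36 tcp [ 0.4457 -0.1105  0.1515] F [ 0.  -0.2  5.2] M [ 0.3  -0.41 -0.02] w 0.0214 g 89.1
```

```bash
cat >> h.py <<'E'
ROD=.0885
def lever(p,x=-.0765,extra=0.):
    a=np.radians(p);return barpose(x,ROD+.002/np.cos(a)-(x+.102)*np.tan(a)+extra,a)
E
python3 - <<'E'
from h import *
P,q=lever(28,-.091,.0015);robot.move_linear(P,.05)
P,q=lever(28,-.0765,.0015);robot.move_linear(P,.05);st()
for p in(20,12,6):
    P,q=lever(p);robot.move_linear(P,.1,q)
robot.wait(.1);s0=st();pk=0;p=6
d0=CR*0+Rn.from_euler('Z',CY).as_matrix()[:,0]
while p>-22:
    p-=1;P,q=lever(p);robot.move_linear(P,.03,q)
    s=readout.state();f=s['contact_force'];m=s['moment']
    print(p,round(s['clock'],2),'Fx',round(f@d0,1),'Fz',round(f[2],1),'M',m.round(2),s['tcp_pos'][2].round(4),P[2].round(4))
    pk=max(pk,f[2])
    if pk>5 and f[2]<.6*pk: print('snap?');break
    if abs(f@d0)>25 or f[2]>40: print('stop');break
P,q=lever(p+4);robot.move_linear(P,.08,q);st()
p_,d=eyes.grab_frame("scene");np.save('s2.npy',d);cv2.imwrite('pics/b1.png',cv2.resize(p_[110:260,190:390,::-1],None,fx=3,fy=3))
E
```

```text
t 14.1 tcp [ 0.4558 -0.1001  0.1491] F [-0.5 -0.2 -2.2] M [ 0.27 -0.23  0.04] w 0.0215 g 88.5
t 15.07 tcp [ 0.4436 -0.1131  0.112 ] F [-0.3  0.7 -2.7] M [ 0.05 -0.05  0.01] w 0.0214 g 88.5
5 15.32 Fx -0.3 Fz -2.2 M [ 0.03 -0.01 -0.04] 0.1099 0.1097
4 15.57 Fx 1.0 Fz -2.1 M [ 0.06 -0.08 -0.04] 0.108 0.1079
3 15.82 Fx -0.5 Fz -1.1 M [-0.   -0.04 -0.06] 0.1061 0.1061
2 16.07 Fx -0.5 Fz -2.2 M [ 0.01 -0.01  0.05] 0.1042 0.1042
1 16.32 Fx 0.2 Fz -2.4 M [ 0.02  0.01 -0.03] 0.1024 0.1024
0 16.57 Fx 0.9 Fz -2.3 M [ 0.13 -0.07  0.03] 0.1006 0.1005
-1 16.82 Fx 2.1 Fz -1.7 M [ 0.19 -0.22 -0.  ] 0.0988 0.0986
-2 17.07 Fx 2.4 Fz -1.4 M [ 0.28 -0.29  0.01] 0.097 0.0968
-3 17.32 Fx 3.3 Fz 0.9 M [ 0.26 -0.3  -0.02] 0.0951 0.0949
-4 17.57 Fx 2.8 Fz 1.5 M [ 0.22 -0.23 -0.03] 0.0933 0.0931
-5 17.82 Fx 1.8 Fz 4.0 M [ 0.04 -0.16 -0.  ] 0.0914 0.0912
-6 18.07 Fx 1.4 Fz 4.6 M [ 0.03 -0.08 -0.05] 0.0895 0.0893
-7 18.32 Fx -0.1 Fz 5.5 M [-0.07 -0.07 -0.  ] 0.0877 0.0875
-8 18.57 Fx -0.4 Fz 7.2 M [-0.19  0.08  0.03] 0.0859 0.0856
-9 18.82 Fx -2.5 Fz 9.7 M [-0.3   0.26  0.01] 0.0842 0.0838
-10 19.07 Fx -2.3 Fz 7.9 M [-0.34  0.37 -0.12] 0.0822 0.082
-11 19.32 Fx -4.3 Fz 10.9 M [-0.41  0.47 -0.11] 0.0804 0.0801
-12 19.57 Fx -4.2 Fz 5.3 M [-0.69  0.35 -0.13] 0.0784 0.0783
snap?
t 19.88 tcp [ 0.4413 -0.1139  0.0855] F [ 1.5  0.9 -1.6] M [-0.04 -0.07 -0.06] w 0.0215 g 88.5
```

View pics/b1.png

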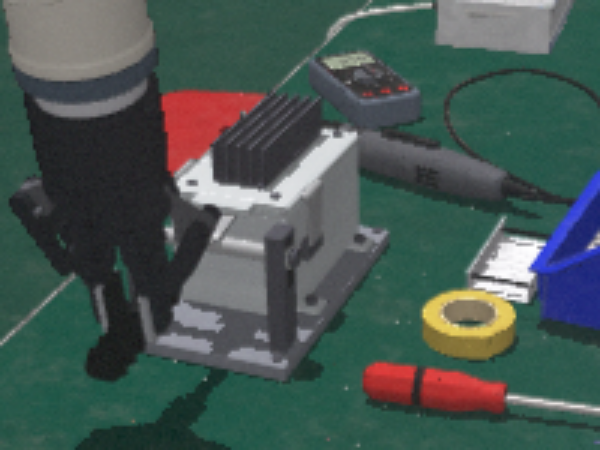

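The bar is under the tab and the cover looks raised. I'll check its tilt from depth.

```bash
cat > tilt.py <<'E'
from h import *
def tilt(n,D):
    L=(cloud(n,D).reshape(-1,3)-CR)@Rn.from_euler('Z',CY).as_matrix()
    for nm,m in(('flange',(abs(L[:,0])<.068)&(abs(L[:,1])<.044)&(abs(L[:,1])>.024)&(L[:,2]>.093)&(L[:,2]<.112)),('finfront',(L[:,0]<-.03)&(L[:,0]>-.05)&(abs(L[:,1])<.022)&(L[:,2]>.11)),('finrear',(L[:,0]<.055)&(L[:,0]>.03)&(abs(L[:,1])<.022)&(L[:,2]>.11))):
        q=L[m]
        if nm=='flange': print(n,nm,len(q),np.linalg.lstsq(np.c_[q,np.ones(len(q))][:,[0,1,3]],q[:,2],rcond=None)[0].round(4))
        else: print(nm,np.percentile(q[:,2],[50,90]).round(4))
if __name__=='__main__':
    tilt('scene',np.load('scene0.npy'));tilt('scene',np.load('s2.npy'));tilt('top',np.load('top0.npy'));tilt('top',eyes.grab_frame('top')[1])
E
python3 tilt.py
```

```text
scene flange 343 [ 0.0005 -0.001   0.0978]
finfront [0.1215 0.1277]
finrear [0.1247 0.1279]
scene flange 312 [-0.0234 -0.0071  0.0996]
finfront [0.1232 0.1304]
finrear [0.1253 0.129 ]
top flange 1121 [-0.0019 -0.0016  0.0981]
finfront [0.1273 0.1292]
finrear [0.128 0.13 ]
top flange 1120 [-0.0214 -0.0074  0.1001]
finfront [0.1301 0.132 ]
finrear [0.1287 0.1306]
```

The tilt is only 0.02, so the cover isn't free yet. I'll lever further.

```bash
python3 - <<'E'
from h import *
from tilt import tilt
d0=Rn.from_euler('Z',CY).as_matrix()[:,0]
P,q=lever(-11);robot.move_linear(P,.06,q);p=-11;pk=0
while p>-22:
    p-=1;P,q=lever(p);robot.move_linear(P,.03,q)
    s=readout.state();f=s['contact_force'];m=s['moment']
    print(p,round(s['clock'],2),'Fx',round(f@d0,1),'Fz',round(f[2],1),'M',m.round(2),s['tcp_pos'][2].round(4),P[2].round(4))
    pk=max(pk,f[2])
    if pk>5 and f[2]<.55*pk: print('snap?');break
    if abs(f@d0)>25 or f[2]>40: print('stop');break
tilt('top',eyes.grab_frame('top')[1])
P,q=lever(p+3);robot.move_linear(P,.08,q);st()
tilt('top',eyes.grab_frame('top')[1])
E
```

```text
-12 20.49 Fx 2.4 Fz 7.4 M [ 0.35 -0.1   0.28] 0.0784 0.0783
-13 20.74 Fx 2.1 Fz 4.3 M [ 0.34 -0.07  0.2 ] 0.0765 0.0765
-14 20.99 Fx -0.8 Fz 7.2 M [0.21 0.09 0.21] 0.0747 0.0747
-15 21.24 Fx -1.2 Fz 6.6 M [0.01 0.2  0.16] 0.0729 0.0729
-16 21.49 Fx -3.6 Fz 0.9 M [-0.33  0.39  0.1 ] 0.0709 0.0711
snap?
top flange 1111 [-0.0483 -0.003   0.1013]
finfront [0.1325 0.1349]
finrear [0.1291 0.1309]
t 21.82 tcp [ 0.4428 -0.1133  0.0766] F [ 0.9 -0.3 -2. ] M [-0.11  0.05 -0.12] w 0.0212 g 88.5
top flange 1122 [-0.0365 -0.0019  0.1016]
finfront [0.1322 0.1347]
finrear [0.1302 0.1318]
```

```bash
python3 - <<'E'
from h import *
from tilt import tilt
d0=Rn.from_euler('Z',CY).as_matrix()[:,0]
P,q=lever(-15);robot.move_linear(P,.06,q);p=-15;pk=0
while p>-23:
    p-=1;P,q=lever(p);robot.move_linear(P,.03,q)
    s=readout.state();f=s['contact_force'];m=s['moment']
    print(p,round(s['clock'],2),'Fx',round(f@d0,1),'Fz',round(f[2],1),'M',m.round(2),s['tcp_pos'][2].round(4),P[2].round(4))
    pk=max(pk,f[2])
    if pk>3 and f[2]<.3*pk: print('snap?');break
    if abs(f@d0)>25 or f[2]>40: print('stop');break
robot.wait(.15)
tilt('top',eyes.grab_frame('top')[1])
a,d=eyes.grab_frame('scene');cv2.imwrite('pics/b2.png',cv2.resize(a[110:260,190:390,::-1],None,fx=3,fy=3))
tilt('scene',d);st()
E
```

```text
-16 22.38 Fx 4.8 Fz 4.0 M [ 0.6  -0.45  0.22] 0.0713 0.0711
-17 22.62 Fx 4.6 Fz 1.0 M [ 0.4  -0.4   0.09] 0.0694 0.0694
snap?
top flange 1114 [-0.0543  0.0036  0.102 ]
finfront [0.1322 0.1348]
finrear [0.1294 0.1316]
scene flange 303 [-0.0424  0.0063  0.1015]
finfront [0.1244 0.1333]
finrear [0.1261 0.129 ]
t 22.88 tcp [ 0.4436 -0.1125  0.0694] F [2.9 2.4 0.4] M [ 0.35 -0.36  0.05] w 0.0215 g 88.7
```

View pics/b2.png

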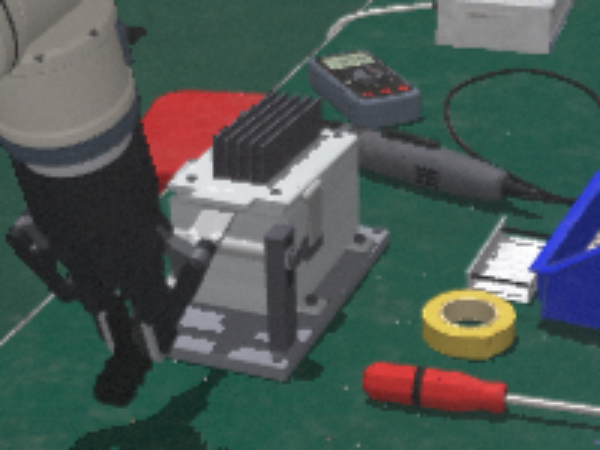

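The cover is up about 8 mm at low force. I'll ease off and see whether it stays up.

```bash
python3 - <<'E'
from h import *
from tilt import tilt
P,q=lever(-8);robot.move_linear(P,.1,q);robot.wait(.2);st()
tilt('top',eyes.grab_frame('top')[1]);tilt('scene',eyes.grab_frame('scene')[1])
E
```

```text
t 23.62 tcp [ 0.4407 -0.1146  0.0852] F [-0.3  0.5 -1.3] M [0.05 0.05 0.1 ] w 0.0214 g 88.5
top flange 1121 [-0.043   0.0026  0.1023]
finfront [0.1329 0.135 ]
finrear [0.1301 0.1322]
scene flange 312 [-0.0342  0.0063  0.1018]
finfront [0.1236 0.1329]
finrear [0.1271 0.1303]
```

```bash
python3 - <<'E'
from h import *
from tilt import tilt
d0=Rn.from_euler('Z',CY).as_matrix()[:,0]
def rep(p):
    s=readout.state();f=s['contact_force'];print(p,round(s['clock'],2),'Fx',round(f@d0,1),'Fz',round(f[2],1),'M',s['moment'].round(2))
for p in(-14,-17,-18,-19,-20,-21,-22):
    P,q=lever(p);robot.move_linear(P,.04 if p>-18 else .03,q);rep(p)
tilt('top',eyes.grab_frame('top')[1])
P,q=lever(-8);robot.move_linear(P,.1,q);robot.wait(.1);rep(-8)
tilt('top',eyes.grab_frame('top')[1]);tilt('scene',eyes.grab_frame('scene')[1])
E
```

```text
-14 24.14 Fx -1.6 Fz -0.5 M [-0.1   0.2   0.07]
-17 24.43 Fx -0.2 Fz -2.4 M [-0.26  0.   -0.2 ]
-18 24.68 Fx -2.4 Fz -0.3 M [-0.43  0.16 -0.19]
-19 24.93 Fx -3.0 Fz -1.5 M [-0.54  0.23 -0.28]
-20 25.18 Fx -1.0 Fz -1.2 M [-0.46  0.2  -0.29]
-21 25.43 Fx 0.7 Fz -0.5 M [-0.13  0.06 -0.11]
-22 25.68 Fx -0.0 Fz -0.9 M [-0.04  0.05  0.05]
top flange 1121 [-0.0694 -0.0215  0.1038]
finfront [0.1213 0.1369]
finrear [0.1303 0.1324]
-8 26.59 Fx 0.3 Fz -1.0 M [0.01 0.01 0.05]
top flange 1125 [-0.0664 -0.0253  0.1037]
finfront [0.1249 0.137 ]
finrear [0.1302 0.1323]
scene flange 312 [-0.0293 -0.0009  0.1034]
finfront [0.1251 0.1351]
finrear [0.1275 0.1306]
```

The cover now stays at 0.066 tilt with no load, so it's free. Next I'll withdraw the bar and lay it down.

```bash
python3 - <<'E'
from h import *
for p in(8,24):
    P,q=lever(p,-.0775);robot.move_linear(P,.15,q)
st()
P,q=lever(24,-.13,.003);robot.move_linear(P,.12)
robot.move_linear(P+[-.02,-.02,.05],.2)
q,_=quat(BY,0);robot.movep([*BG,.08],q);robot.move_linear([*BG,.026],.12);s0=st();z=.026
while z>.0178:
    z-=.0015;robot.move_linear([*BG,z],.03)
    if readout.state()['contact_force'][2]-s0['contact_force'][2]>4:break
print(z);st()
eoat.command_gripper(.05);st()
robot.move_linear([*BG,.12],.25)
p,d=eyes.grab_frame('top');np.save('t3.npy',d);cv2.imwrite('pics/t3.png',cv2.resize(p[140:290,180:480,::-1],None,fx=2.66,fy=2.66,interpolation=cv2.INTER_CUBIC))
from tilt import tilt
tilt('top',d);st()
E
```

```text
t 27.81 tcp [ 0.4515 -0.1039  0.1417] F [ 1.1  0.1 -2.1] M [ 0.35 -0.47 -0.06] w 0.0216 g 88.6
t 30.22 tcp [ 0.4187 -0.2636  0.0265] F [ 0.4 -0.1 -2. ] M [-0.03 -0.01  0.02] w 0.0217 g 88.4
0.01699999999999999
t 31.72 tcp [ 0.418  -0.264   0.0182] F [-4.3  2.8 15.7] M [0.35 0.59 0.08] w 0.021 g 90.6
t 32.1 tcp [ 0.418  -0.264   0.0169] F [0.3 0.6 0. ] M [-0.03  0.    0.01] w 0.0502 g 0.0
top flange 1124 [-0.0667 -0.0231  0.1037]
finfront [0.1227 0.1375]
finrear [0.1302 0.1327]
t 32.71 tcp [ 0.4175 -0.2637  0.1195] F [-0.1 -0.   0.2] M [ 0.01 -0.02 -0.  ] w 0.0501 g 0.0
```

View pics/t3.png

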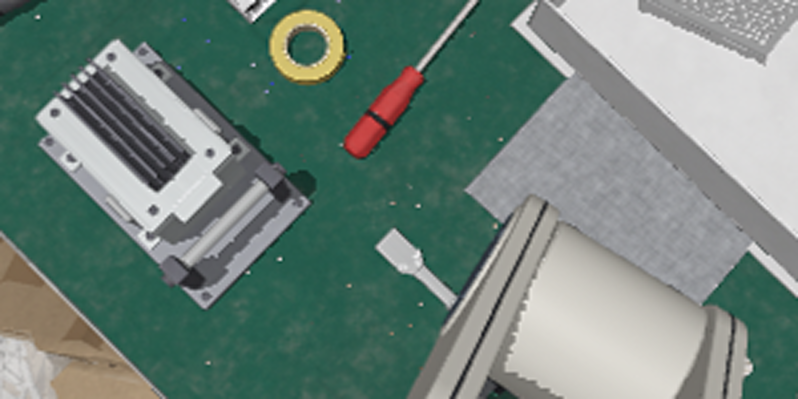

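The bar lies on the open bench where it was before, and the cover sits loose on its clips at crop (140,140). The other parts are undisturbed. Now for the cover.

```bash
python3 - <<'E'
from h import *
robot.move_linear([*BG,.24],.3)
q,_=quat(CY,.062);X=CR[:2]-.0008*np.array([.71,.71])
robot.movep([*X,.22],q);eoat.command_gripper(.07,70)
robot.move_linear([*X,.15],.2);robot.move_linear([*X,.1265],.06);st()
eoat.command_gripper(0,70);st()
robot.move_linear([*X,.145],.04);st()
robot.move_linear([*X,.24],.2);st()
p,d=eyes.grab_frame('scene');cv2.imwrite('pics/l1.png',cv2.resize(p[60:260,190:390,::-1],None,fx=2.5,fy=2.5))
E
```

```text
t 35.92 tcp [0.5895 0.0311 0.1263] F [ 0.6  0.2 -0.1] M [ 0.05 -0.09  0.02] w 0.0698 g 0.0
t 36.31 tcp [0.5901 0.0311 0.1271] F [-0.3 -0.3  4. ] M [-0.1  -0.    0.06] w 0.0386 g 69.9
t 36.92 tcp [0.5896 0.0311 0.1451] F [-0.2  0.3 -2.7] M [0.03 0.01 0.01] w 0.0387 g 70.5
t 37.55 tcp [0.5889 0.0311 0.2391] F [-0.8 -0.5 -3.1] M [ 0.04 -0.08 -0.03] w 0.0385 g 70.6
```

View pics/l1.png

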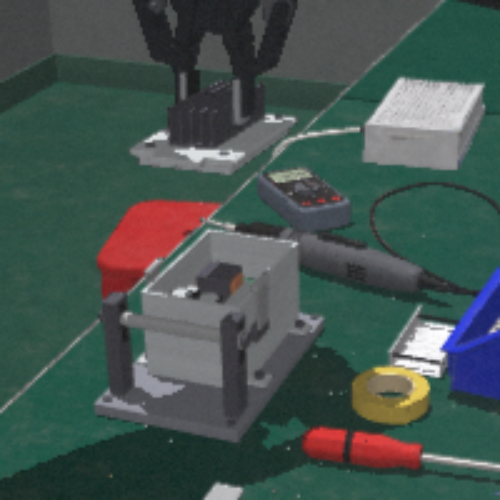

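The cover is lifted clear, level and firmly gripped. Next I'll set it on the mat.

```bash
python3 - <<'E'
from h import *
q,_=quat(MY,.0)
robot.movep([*MAT,.2],q);robot.move_linear([*MAT,.055],.15);robot.wait(.1);s0=st();z=.055
while z>.03:
    z-=.001;robot.move_linear([*MAT,z],.03)
    if readout.state()['contact_force'][2]-s0['contact_force'][2]>5:break
print(z);st()
eoat.command_gripper(.06);st()
robot.move_linear([*MAT,.16],.15)
robot.movep([.40,-.05,.35],quat(CY,0)[0]);st()
p,d=eyes.grab_frame('top');np.save('t4.npy',d);cv2.imwrite('pics/t4.png',cv2.resize(p[130:300,180:490,::-1],None,fx=2.5,fy=2.5,interpolation=cv2.INTER_CUBIC))
W=cloud('top',d);L=((W-[*MAT,0])@Rn.from_euler('Z',MY).as_matrix()).reshape(-1,3)
m=(abs(L[:,0])<.1)&(abs(L[:,1])<.06)&(L[:,2]>.012)&(L[:,2]<.06)
r=cv2.minAreaRect((L[m][:,:2]*1000).astype(np.float32));print(r)
m&=(L[:,2]<.03);A=np.c_[L[m][:,:2],np.ones(m.sum())];print(np.linalg.lstsq(A,L[m][:,2],rcond=None)[0].round(4))
E
```

```text
t 40.34 tcp [ 0.5315 -0.3744  0.0563] F [ 1.2  0.5 -2.2] M [-0.02  0.   -0.02] w 0.0387 g 70.6
0.04099999999999999
t 43.84 tcp [ 0.5308 -0.3741  0.0422] F [-3.1  0.4  9.8] M [0.63 0.85 0.13] w 0.0383 g 71.9
t 44.18 tcp [ 0.5309 -0.3739  0.0408] F [ 0.4 -0.7  0.9] M [-0.01 -0.04  0.03] w 0.0601 g 0.0
t 46.6 tcp [ 0.4005 -0.0505  0.3497] F [-0.1 -0.1 -0.3] M [-0.01  0.03 -0.  ] w 0.0602 g 0.0
((-4.558311462402344, 0.01161956787109375), (152.72531127929688, 93.85562896728516), 0.2865965664386749)
[ 0.0057 -0.0037  0.0186]
```

View pics/t4.png

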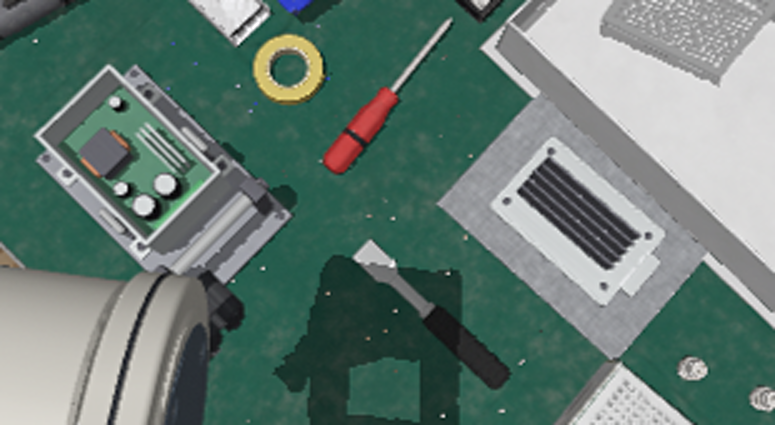

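The cover lies flat, fins up, within about 2 mm of the mat's centre, and the bar and other parts are in place.

```bash
python3 -c "
from rig import close_job
print(close_job())"
```

```text
the job is handed in; nothing more can be done
None
```

The cover was levered free, taking a few presses of the bar before it let go, and now sits fins up within about 2 mm of the mat's centre; the bar is back on the open bench, the other parts look undisturbed in the last picture, and the job is handed in at about 47 s.

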